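# Gauge the back-panel groove of a cupboard end panel

## Task

Check how deep the groove in the white cupboard panel is: take the depth gauge out of its wooden block, set it upright across the groove at about the middle of its length with the probe down in the groove, and press it down, gently and not harder than about 20 N, until its base sits flat on the panel. Then lift it off and stand it back in its hole in the block, fully home, with the probe still showing the depth, and leave the other things on the panel and beside the block where they are.

Things in the scene. Friction and masses are not known exactly. Their poses are not given: they have to be found in the camera images.
- gauge: depth gauge, about 180 g, upright in the block at the start. Origin: centre of the underside of its base, z up. Base: flat steel bar 64 mm (gauge x) by 20 mm (gauge y), 9 mm thick. Above it a square aluminium barrel, 22 by 22 mm, faces square to gauge x and y, from 9 to 72 mm above the underside: grip any two opposite faces. A half turn about z makes no difference.
- gauge_probe (a joint): how far the probe is pushed in (m): at 0 it stands out 25 mm below the underside of the base, at 0.025 it is level with it, so groove depth = 0.025 minus this value once the base sits flat. Starts at 0 to 0.004. A light spring urges it outwards (60 N/m); a friction brake (6 N) keeps it where it was pushed: 6 to 7.5 N push it in, about 5 N drag it out again.
- gauge_tip (a point): centre of the flat lower end of the probe, a steel rod 6 mm thick with a slightly chamfered end, on the gauge's z axis. The rod's upper end comes out of the top of the barrel as it goes in, up to 95 mm above the underside of the base
- panel: fixed end panel of a low wall cupboard lying on two battens: white board 240 mm (panel x) by 280 mm (panel y) by 18 mm thick, origin at the centre of its underside, z up; top face 22 to 30 mm above the worktop. One groove with bare chipboard sides, 8 mm wide, runs along panel y from edge to edge; its centre line lies at panel x = +75 to +87 mm, differing each time. Dark dots: pin holes.
- groove_bottom (a point): a point level with the groove's flat bottom, below panel x = +81 mm, y = 0 whichever way the groove itself is shifted. The groove is 6 to 12 mm deep, differing each time
- block: fixed wooden block 130 mm (block x) by 75 mm (block y) by 45 mm high, origin at the centre of its underside. The gauge's hole is 14 mm wide and 38 mm deep; its centre is at block x = -20 mm, y = 0. Drill bits stand up to 25 mm above the block's top along its +y side (y = +27 mm) and at its +x end (x = +54 mm).
- block_seat (a point): centre of the mouth of the gauge's hole, level with the block's top; with the gauge home, the middle of its base's underside is here. At the start the base lies along block x, within 0.15 rad
- bow_handle: bystander: steel bow handle 138 mm long and 10 mm thick, lying on the panel
- cup_hinge: bystander: steel cupboard hinge, about 90 by 45 by 14 mm, lying on the panel
- mug: bystander: white mug, 80 mm wide and 90 mm high, beside the block
- pin_jar: bystander: small glass jar with a steel lid, 56 mm wide and 65 mm high, beside the block

How it is judged:
On the way:
1. the gauge stands across the groove near its middle, probe on the groove's bottom and base flat on the panel (x of gauge_tip in the frame of panel between 0.07 and 0.092 m and y of gauge_tip in the frame of panel between -0.06 and 0.06 m and z of gauge in the frame of panel below 0.0188 m and z of gauge_tip in the frame of groove_bottom below 0.0008 m and angle between gauge's own z axis and vertical below 0.03 rad and angle between the x axis of gauge and the x axis of panel, either way round below 0.3 rad), for 0.3 s.
At the end, for the whole second after the job is handed in: The gauge stands released and at rest in the block, the middle of its base's underside within 7 mm sideways and 2 mm in height of block_seat, upright within 0.05 rad, and 0.025 minus the probe's value is still the groove's depth (to 1 mm) (horizontal distance between gauge and block_seat below 0.007 m and z of gauge in the frame of block_seat between -0.002 and 0.002 m and angle between gauge's own z axis and vertical below 0.05 rad and linear speed of gauge below 0.02 m/s and ((z of groove_bottom in the frame of panel between 0.005 and 0.00702 m and value of joint gauge_probe between 0.012 and 0.015 m) or (z of groove_bottom in the frame of panel between 0.00698 and 0.00802 m and value of joint gauge_probe between 0.013 and 0.016 m) or (z of groove_bottom in the frame of panel between 0.00798 and 0.00902 m and value of joint gauge_probe between 0.014 and 0.017 m) or (z of groove_bottom in the frame of panel between 0.00898 and 0.01002 m and value of joint gauge_probe between 0.015 and 0.018 m) or (z of groove_bottom in the frame of panel between 0.00998 and 0.01102 m and value of joint gauge_probe between 0.016 and 0.019 m) or (z of groove_bottom in the frame of panel between 0.01098 and 0.013 m and value of joint gauge_probe between 0.017 and 0.02 m))); the robot touches nothing.
It fails at once if the gauge is pressed on the panel with more than 30 N (contact force between gauge and panel above 30 N).
It fails at once if the gripper or arm bears on the panel (contact force between any of the fingers, the arm and panel above 5 N).
It fails at once if the bow handle, the hinge, the mug or the jar is pushed out of place (moved by more than 30 mm) (distance of any of bow_handle, cup_hinge, mug, pin_jar from where it was at the start of the episode above 0.03 m).
It also fails if it takes over 67 s, if anything falls off the work surface, if the arm or the gripper's body presses on something with over 40 N, if the wrist force passes 120 N, or if a joint passes its speed limit or range.

## Robot

A 6-joint arm with a two-finger parallel gripper is mounted at the origin on the work surface. World frame = base frame: x ahead of the robot, y to its left, z up, the work surface at z = 0. Lengths are in m, angles in rad, forces in N, time in s.
With the tool pointing down it reaches from about 0.3 to 0.875 m from the base axis. Payload 6.4 kg.
Tool frame: the origin (TCP) lies midway between the tips of the shut fingers; the grasp point (between the pads) lies 19 mm behind it (ctrl.pinch_z is the distance from the TCP to the grasp point, in m); z points along the fingers, y is the line along which they close (so a half turn about z gives the same grasp; the last joint's range is limited). The gripper opens to 85 mm and grips with 20 to 120 N. Pads are 22 mm wide; open, the fingers measure 114 mm over their backs; the gripper's body (76 mm by 85 mm) begins 54 mm behind the grasp point. The pads swing forward as they close: fully open they stand 13 mm farther back than shut.
Start: joints at [1.054, 0.181, 1.607, -0, 1.354, -0.206], TCP at [0.176, 0.547, 0.231] pointing down, gripper open.
Joint ranges: [-2.99, 2.99], [-0.89, 2.07], [0.3, 2.58], [-1.14, 4.28], [0, 2.63], [-3.12, 3.12]. Speed limits (rad/s): [2.57, 2.57, 3.01, 3.14, 3.14, 3.14].

## Interface

Orientations are given as a unit quaternion [w, x, y, z].
In Python, from bench import ctrl gives the robot as it stands.
- The arm moves only by the tool apply_moves, never from a script. Its argument "moves" is a list of rows, each an object with "jaw": the opening, from 0 (shut) to 1 (fully open); "offset": the shift along the tool's x, y, z in mm, a list of three; "rot": the turn, a rotation vector about the tool's x, y, z in degrees, a list of three. In form: [{"jaw": jaw, "offset": [dx, dy, dz], "rot": [ax, ay, az]}, ...]. A call has exactly 5 rows; each row shifts and turns the commanded pose from where the row before left it, along the tool's axes as they then stand; what a row does not reach is not made up. A row lasts 1/8 s, in which the tool goes at most 62.5 mm and 10.7 degrees, less where a joint would pass 70% of its speed; a pose out of reach is approached as far as the arm can. A call is refused whole if a number of a shift passes 62.5 or a number of a turn 10.7, either way. A call with a gripper value outside its range is refused whole. The fingers move at their own pace and stop on an object; the grip force is fixed at half the most. Time passes only in rows, so rows that do not move let the fingers close, or fill a call up. It gives the time, the measured TCP pose, the force, the opening and the grip force at its end, in the units of the state.
- ctrl.get_obs(): the state, without advancing time (a new reading comes with each control period).
- ctrl.camera(name): name is "scene" or "top"; returns (picture, depth): 400x640x3 uint8, red, green, blue; 400x640 float32, m along the optical axis (not along the pixel's ray), 0 where there is no reading.
- ctrl.camera_params(name): a dict with "K" (3x3 intrinsics, pixels), "dist" ([k1, k2, p1, p2, k3] as OpenCV has them; the pictures are not rectified), "cam_to_world" (4x4, takes a point from camera to world coordinates). Camera axes: x right, y down, z forward; pixel columns grow to the right and rows downward; lengths in m; the calibration is good to about 2 mm. A picture is of the moment at which its call begins. camera_params takes no time and is no camera call.
- ctrl.hand_in(): hands the job in; it is judged then, once.
Trained networks look in the newest picture that a camera, given by its name, has taken for a name from the list of things; names that differ only in an ending like _2 or _b are one class to them, and where a whole thing is asked for, a point or a joint stands for the part that bears it (a point fixed in the world has none). Each returns a list of dicts, best first, with "score" (0 to 1); they miss things now and then, are a little off and sometimes report something else, mostly with a low value. They report only what shows in the picture. A call takes as long as a camera call.
- ctrl.outline_of(camera, target): "region" (400x640 bool, what is visible of it) and "position" ([column, row] in pixels, amid what is visible of it).
The state is a dict: "time_s": time; "q": joint angles; "dq": joint speeds; "joint_efforts": joint torques, N m; "eef_pos": TCP position; "eef_rot": TCP orientation; "wrist_force": force on the tool from outside, world axes, zero at the start; "torque": the same for the moment, N m; "opening": opening from 0.0 (shut) to 1.0 (fully open); "grasp_force": force on a finger pad.
Only numpy, scipy, OpenCV 4.12 (cv2) and the standard library are available. Lean on these libraries where they do the work, as an engineer would, in place of code of your own. Each camera call takes 0.05 s, during which the arm holds its last target. There are 200 camera calls.

## Working session

There is one attempt and no reset: what is moved stays moved. The work goes in short steps, Python scripts to look and compute and a tool call to move; the robot and the scene stay as the last step left them, time stands still between calls to the robot, and variables do not carry over. Pictures are saved under pics/ and viewed, at most 10 in all, crops included, and the job is handed in when it is done.

Besides the shell and the picture viewer there is one more tool, called after ">>>" as name([rows], argument=value, ...), one row to a line, values as JSON. apply_moves: Moves the arm, as the interface text tells. Its arguments: {"type":"object","properties":{"moves":{"type":"array"}},"required":["moves"]}

```bash
mkdir -p pics; ls; cat > h.py <<'E'
import numpy as np, cv2
from bench import ctrl
from scipy.spatial.transform import Rotation as R
def cam(n):
    p=ctrl.camera_params(n); return np.array(p["K"]),np.array(p["dist"]),np.array(p["cam_to_world"])
def world(n,uv,depth=None,z=None):
    K,d,T=cam(n); uv=np.atleast_2d(np.asarray(uv,float))
    r=cv2.undistortPoints(uv[:,None],K,d)[:,0]; r=np.c_[r,np.ones(len(r))]
    if depth is not None: P=r*np.asarray(depth).reshape(-1,1); return P@T[:3,:3].T+T[:3,3]
    w=r@T[:3,:3].T; return T[:3,3]+w*((z-T[2,3])/w[:,2])[:,None]
def proj(n,P):
    K,d,T=cam(n); Ti=np.linalg.inv(T)
    return cv2.projectPoints(np.atleast_2d(np.asarray(P,float)),cv2.Rodrigues(Ti[:3,:3])[0],Ti[:3,3],K,d)[0][:,0]
def cloud(n,mask,dep):
    v,u=np.where(mask&(dep>0)); return world(n,np.c_[u,v],dep[v,u])
E
python3 - <<'E'
from h import *
for n in("scene","top"):
    im,d=ctrl.camera(n); cv2.imwrite(f"pics/{n}0.png",im[:,:,::-1]); np.save(f"{n}0.npy",d)
    print(n,cam(n)[2].round(3).tolist(),cam(n)[0][0,0])
    for t in("gauge","panel","block","bow_handle","cup_hinge","mug","pin_jar"):
        for o in ctrl.outline_of(n,t)[:2]:
            c=cloud(n,o["region"],d); print(t,round(o["score"],2),np.round(o["position"]),o["region"].sum(),np.median(c,0).round(3),np.percentile(c,2,0).round(3),np.percentile(c,98,0).round(3))
            np.save(f"m_{n}_{t}.npy",o["region"]) if o is not None and o["score"]>.5 else 0
o=ctrl.get_obs();print(o)
E
```

```text
pics
scene [[-0.425, 0.643, -0.637, 1.262], [0.905, 0.291, -0.31, 0.352], [-0.014, -0.709, -0.705, 0.849], [0.0, 0.0, 0.0, 1.0]] 508.27477658121217
gauge 0.92 [239. 156.] 430 [ 0.531 -0.196  0.078] [ 0.495 -0.212  0.046] [ 0.553 -0.189  0.122]
panel 0.96 [393. 232.] 10818 [0.568 0.187 0.025] [0.427 0.045 0.011] [0.661 0.312 0.028]
bow_handle 0.64 [419. 213.] 249 [0.495 0.224 0.034] [0.466 0.154 0.028] [0.503 0.281 0.038]
cup_hinge 0.7 [246. 177.] 1231 [ 0.56  -0.172  0.045] [ 0.476 -0.235  0.002] [ 0.602 -0.149  0.068]
cup_hinge 0.55 [363. 198.] 380 [0.498 0.09  0.037] [0.461 0.07  0.023] [0.555 0.11  0.04 ]
mug 0.65 [227. 207.] 1870 [ 0.687 -0.155  0.059] [ 0.636 -0.2    0.005] [ 0.712 -0.095  0.091]
pin_jar 0.75 [256. 131.] 541 [ 0.429 -0.224  0.052] [ 0.33  -0.283  0.001] [ 0.446 -0.207  0.068]
top [[-0.003, -0.987, 0.163, 0.398], [-1.0, 0.004, 0.004, 0.006], [-0.005, -0.163, -0.987, 0.932], [0.0, 0.0, 0.0, 1.0]] 439.93740619868606
gauge 0.93 [435. 201.] 470 [ 0.518 -0.199  0.063] [ 0.493 -0.224  0.044] [ 0.55  -0.19   0.122]
panel 0.95 [245. 199.] 14059 [0.542 0.179 0.024] [0.424
[... 491 characters left out ...]
-0.208  0.068]
{'time_s': 0.8, 'q': array([ 1.05370408e+00,  1.80759652e-01,  1.60695914e+00, -2.59885832e-06,
        1.35378920e+00, -2.06311646e-01]), 'dq': array([-0.00119736,  0.00087963,  0.00020579, -0.001049  ,  0.00099095,
        0.00019836]), 'joint_efforts': array([-1.36028815e-03, -4.44784570e+01, -3.51677227e+01, -2.60970637e-05,
        3.86284673e-04, -5.04828947e-06]), 'eef_pos': array([0.17584731, 0.54749416, 0.23133094]), 'eef_rot': array([1.61659175e-05, 1.54765432e-01, 9.87951243e-01, 3.91417371e-05]), 'wrist_force': array([ 0.96039571,  0.62441996, -0.50621823]), 'torque': array([-0.02103782,  0.08279396,  0.00513628]), 'grasp_force': 0.0, 'opening': 1.0006069347069748}
```

```bash
python3 - <<'E'
from h import *
im=cv2.imread("pics/top0.png")[60:310,140:500]; cv2.imwrite("pics/top0b.png",cv2.resize(im,None,fx=2.2,fy=2.2,interpolation=cv2.INTER_CUBIC))
im=cv2.imread("pics/scene0.png")[80:340,180:540]; cv2.imwrite("pics/scene0b.png",cv2.resize(im,None,fx=2.2,fy=2.2,interpolation=cv2.INTER_CUBIC))
E
```

```text
(no output)
```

View pics/top0b.png

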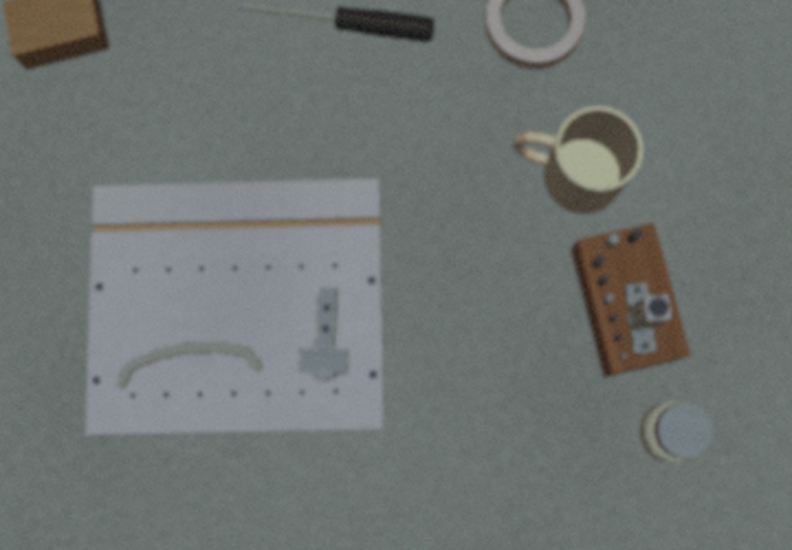

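View pics/scene0b.png

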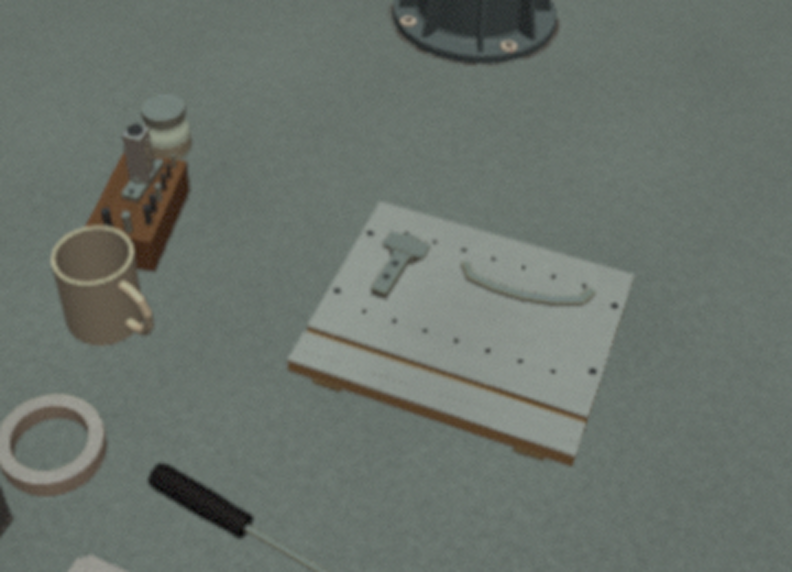

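The top view shows the panel at crop (90–380, 180–435) with its groove at row ~225, on the far, +x side. The block is at (575–690, 225–375), turned about 15°, with the gauge barrel at (657, 308). Next I fit box models to the network masks.

```bash
cat >> h.py <<'E'
def box(cx,cy,z0,z1,lx,ly):
    return np.array([[cx+sx*lx/2,cy+sy*ly/2,z] for sx in(-1,1) for sy in(-1,1) for z in(z0,z1)])
def render(n,boxes,x,y,yaw,z):
    S=4; m=np.zeros((400*S,640*S),np.uint8); c,s=np.cos(yaw),np.sin(yaw)
    for b in boxes:
        P=np.c_[x+c*b[:,0]-s*b[:,1],y+s*b[:,0]+c*b[:,1],z+b[:,2]]
        u=(proj(n,P)+.5)*S
        cv2.fillConvexPoly(m,cv2.convexHull(np.round(u).astype(np.int32)),1)
    return cv2.resize(m.astype(np.float32),(640,400),interpolation=cv2.INTER_AREA)
def fit(masks,boxes,p0,z,fz=False):
    from scipy.optimize import minimize
    def f(p):
        c=0
        for n,m in masks:
            r=render(n,boxes,p[0]/1e3,p[1]/1e3,p[2]/100,(p[3]/1e3 if fz else z)); c+=np.abs(r-m).sum()/m.sum()
        return c
    q=[p0[0]*1e3,p0[1]*1e3,p0[2]*100]+([z*1e3] if fz else [])
    sim=np.array([q]+[np.array(q)+8*np.eye(len(q))[i] for i in range(len(q))])
    r=minimize(f,q,method="Nelder-Mead",options=dict(initial_simplex=sim,xatol=.05,fatol=1e-4))
    return r.x,r.fun
GB=[box(0,0,0,.009,.064,.02),box(0,0,.009,.072,.022,.022)]
E
python3 - <<'E'
from h import *
L=lambda n,t:(n,np.load(f"m_{n}_{t}.npy").astype(np.float32))
for c in (["top"],["scene"],["top","scene"]):
    print(c,"gauge",fit([L(n,"gauge") for n in c],GB,(.52,-.197,.25),.045))
    print("panel",fit([L(n,"panel") for n in c],[box(0,0,0,.018,.24,.28)],(.54,.178,0),.008))
print("block",fit([L("top","block")],[box(0,0,0,.045,.13,.075)],(.54,-.19,.25),0))
for n in("top","scene"):
    im=cv2.imread(f"pics/{n}0.png").astype(int); m=cv2.erode(cv2.dilate(np.load(f"m_{n}_panel.npy").astype(np.uint8),np.ones((7,7))),np.ones((7,7)))>0
    w=np.clip(im[:,:,2]-im[:,:,0]-15,0,80)*m
    v,u=np.where(w>8); P=world(n,np.c_[u,v],z=.026); k=(P[:,0]>.6)&(P[:,0]<.645)&(P[:,1]>.055)&(P[:,1]<.30)
    if n=="scene":pass
    P=P[k];W=w[v,u][k]; 
    for _ in range(3):
        a=np.polyfit(P[:,1]-.178,P[:,0],1,w=W**.5); r=P[:,0]-np.polyval(a,P[:,1]-.178); g=abs(r)<.008; P,W=P[g],W[g]
    print(n,"groove x at y=.178, slope",a,r.std(),len(r))
    d=np.load(f"{n}0.npy"); c=cloud(n,np.load(f"m_{n}_panel.npy"),d); c=c[(c[:,2]>.015)]; print(np.median(c[:,2]), "far strip z",np.median(c[c[:,0]>.635,2]))
E
```

```text
['top'] gauge (array([ 523.26224626, -201.83445979,    9.9212915 ]), np.float64(0.09587766230106354))
panel (array([539.97872828, 176.49374965,   2.11395545]), np.float64(0.08158475160598755))
['scene'] gauge (array([ 520.50044128, -203.64573789,   18.61616708]), np.float64(0.0989825576543808))
panel (array([541.37926981, 177.29366897,   2.4886376 ]), np.float64(0.0820680782198906))
['top', 'scene'] gauge (array([ 522.26164671, -202.3710603 ,    9.69068353]), np.float64(0.19747959077358246))
panel (array([540.73827225, 176.54376847,   2.45412024]), np.float64(0.1660996824502945))
block (array([ 542.09987061, -197.7876468 ,   23.37280363]), np.float64(0.2215707004070282))
top groove x at y=.178, slope [-0.01977203  0.61765792] 0.0014880443499647761 271
0.023870154535786225 far strip z 0.023796468350396616
scene groove x at y=.178, slope [-0.01961944  0.61907323] 0.0016236283157765666 252
0.024756348358042857 far strip z 0.024578993186376907
```

```bash
cat >> h.py <<'E'
def plan(pos,az,rows,dec=0,jaw=1):
    o=ctrl.get_obs(); p=np.array(o["eef_pos"]); q=np.array(o["eef_rot"]); Rm=R.from_quat(q[[1,2,3,0]])
    ca,sa=np.cos(az),np.sin(az); Rt=R.from_matrix(np.array([[sa,ca,0],[-ca,sa,0],[0,0,-1]]).astype(float))
    if (Rm.as_matrix()[:,1]@Rt.as_matrix()[:,1])<0: Rt=Rt*R.from_rotvec([0,0,np.pi])
    for i in range(rows):
        k=rows-i; t=np.round(Rm.inv().apply((np.array(pos)-p)/k)*1e3,dec); w=np.round(np.degrees((Rm.inv()*Rt).as_rotvec())/k,1)
        print({"jaw":jaw,"offset":t.tolist(),"rot":w.tolist()},"," if (i+1)%5 else "|")
        p=p+Rm.apply(t/1e3); Rm=Rm*R.from_rotvec(np.radians(w))
E
python3 -c "
from h import *
plan((.522,-.202,.17),.11,15)"
```

```text
Traceback (most recent call last):
  File "h.py", line 39, in plan
    ca,sa=np.cos(az),np.sin(az); Rt=R.from_matrix(np.array([[sa,ca,0],[-ca,sa,0],[0,0,-1]]).astype(float))
                                    ~~~~~~~~~~~~~^^^^^^^^^^^^^^^^^^^^^^^^^^^^^^^^^^^^^^^^^^^^^^^^^^^^^^^^^
  File "scipy/spatial/transform/_rotation.pyx", line 1143, in scipy.spatial.transform._rotation.Rotation.from_matrix
ValueError: Non-positive determinant (left-handed or null coordinate frame) in rotation matrix 0: [[ 0.1097783  0.9939561  0.       ]
 [-0.9939561  0.1097783  0.       ]
 [ 0.         0.        -1.       ]].
```

```bash
sed -i 's/\[\[sa,ca,0\],\[-ca,sa,0\]/[[-sa,ca,0],[ca,sa,0]/' h.py
python3 -c "
from h import *
plan((.522,-.202,.17),.11,15)"
```

```text
{'jaw': 1, 'offset': [-37.0, -41.0, 4.0], 'rot': [0.0, -0.0, 4.4]} ,
{'jaw': 1, 'offset': [-40.0, -38.0, 4.0], 'rot': [0.0, -0.0, 4.4]} ,
{'jaw': 1, 'offset': [-43.0, -34.0, 4.0], 'rot': [0.0, -0.0, 4.4]} ,
{'jaw': 1, 'offset': [-46.0, -31.0, 4.0], 'rot': [0.0, -0.0, 4.4]} ,
{'jaw': 1, 'offset': [-48.0, -27.0, 4.0], 'rot': [0.0, -0.0, 4.4]} |
{'jaw': 1, 'offset': [-50.0, -24.0, 4.0], 'rot': [0.0, -0.0, 4.4]} ,
{'jaw': 1, 'offset': [-51.0, -20.0, 4.0], 'rot': [0.0, -0.0, 4.4]} ,
{'jaw': 1, 'offset': [-53.0, -16.0, 4.0], 'rot': [0.0, -0.0, 4.4]} ,
{'jaw': 1, 'offset': [-54.0, -11.0, 4.0], 'rot': [0.0, -0.0, 4.4]} ,
{'jaw': 1, 'offset': [-54.0, -7.0, 4.0], 'rot': [0.0, -0.0, 4.4]} |
{'jaw': 1, 'offset': [-55.0, -3.0, 4.0], 'rot': [0.0, -0.0, 4.4]} ,
{'jaw': 1, 'offset': [-55.0, 1.0, 4.0], 'rot': [0.0, -0.0, 4.4]} ,
{'jaw': 1, 'offset': [-55.0, 5.0, 4.0], 'rot': [0.0, -0.0, 4.4]} ,
{'jaw': 1, 'offset': [-54.0, 9.0, 5.0], 'rot': [0.0, -0.0, 4.3]} ,
{'jaw': 1, 'offset': [-53.0, 13.0, 4.0], 'rot': [0.0, -0.0, 4.4]} |
```

>>> apply_moves([
  {"jaw":1,"offset":[-37,-41,4],"rot":[0,0,4.4]},
  {"jaw":1,"offset":[-40,-38,4],"rot":[0,0,4.4]},
  {"jaw":1,"offset":[-43,-34,4],"rot":[0,0,4.4]},
  {"jaw":1,"offset":[-46,-31,4],"rot":[0,0,4.4]},
  {"jaw":1,"offset":[-48,-27,4],"rot":[0,0,4.4]},
])

```text
time_s: 1.42
eef_pos: [0.2919, 0.2956, 0.2115]
eef_rot: [0.0, 0.341, 0.94, 0.0]
wrist_force: [0.6, -0.4, 0.7]
opening: 1.001
grasp_force: 0.0
```

>>> apply_moves([
  {"jaw":1,"offset":[-50,-24,4],"rot":[0,0,4.4]},
  {"jaw":1,"offset":[-51,-20,4],"rot":[0,0,4.4]},
  {"jaw":1,"offset":[-53,-16,4],"rot":[0,0,4.4]},
  {"jaw":1,"offset":[-54,-11,4],"rot":[0,0,4.4]},
  {"jaw":1,"offset":[-54,-7,4],"rot":[0,0,4.4]},
])

```text
time_s: 2.05
eef_pos: [0.4077, 0.0455, 0.1916]
eef_rot: [0.001, 0.515, 0.857, 0.0]
wrist_force: [1.2, 0.2, 0.9]
opening: 1.005
grasp_force: 0.0
```

>>> apply_moves([
  {"jaw":1,"offset":[-55,-3,4],"rot":[0,0,4.4]},
  {"jaw":1,"offset":[-55,1,4],"rot":[0,0,4.4]},
  {"jaw":1,"offset":[-55,5,4],"rot":[0,0,4.4]},
  {"jaw":1,"offset":[-54,9,5],"rot":[0,0,4.3]},
  {"jaw":1,"offset":[-53,13,4],"rot":[0,0,4.4]},
])

```text
time_s: 2.68
eef_pos: [0.5222, -0.204, 0.1702]
eef_rot: [0.0, 0.668, 0.744, 0.0]
wrist_force: [0.6, 0.8, 0.2]
opening: 1.001
grasp_force: 0.0
```

```bash
python3 -c "
from h import *
plan((.522,-.202,.074),.11,5,1)"
```

```text
{'jaw': 1, 'offset': [0.4, -0.0, 19.2], 'rot': [0.0, 0.0, -0.0]} ,
{'jaw': 1, 'offset': [0.4, -0.0, 19.2], 'rot': [0.0, 0.0, -0.0]} ,
{'jaw': 1, 'offset': [0.4, -0.0, 19.3], 'rot': [0.0, 0.0, -0.1]} ,
{'jaw': 1, 'offset': [0.4, -0.0, 19.2], 'rot': [0.0, 0.0, -0.0]} ,
{'jaw': 1, 'offset': [0.5, -0.0, 19.3], 'rot': [0.0, 0.0, -0.1]} |
```

>>> apply_moves([
  {"jaw":1,"offset":[0.4,0,19],"rot":[0,0,0]},
  {"jaw":1,"offset":[0.4,0,19],"rot":[0,0,0]},
  {"jaw":1,"offset":[0.4,0,19],"rot":[0,0,0]},
  {"jaw":1,"offset":[0.4,0,19],"rot":[0,0,0]},
  {"jaw":1,"offset":[0.4,0,20],"rot":[0,0,0]},
])

```text
time_s: 3.3
eef_pos: [0.5213, -0.1993, 0.0732]
eef_rot: [-0.0, 0.667, 0.745, -0.0]
wrist_force: [-0.0, -0.5, 0.2]
opening: 0.998
grasp_force: 0.0
```

>>> apply_moves([
  {"jaw":0.5,"offset":[0,0,0],"rot":[0,0,0]},
  {"jaw":0.4,"offset":[0,0,0],"rot":[0,0,0]},
  {"jaw":0.3,"offset":[0,0,0],"rot":[0,0,0]},
  {"jaw":0.2,"offset":[0,0,0],"rot":[0,0,0]},
  {"jaw":0,"offset":[0,0,0],"rot":[0,0,0]},
])

```text
time_s: 3.92
eef_pos: [0.5221, -0.2006, 0.0753]
eef_rot: [0.001, 0.667, 0.745, 0.0]
wrist_force: [-0.2, 0.4, 4.3]
opening: 0.252
grasp_force: 59.2
```

>>> apply_moves([
  {"jaw":0,"offset":[0,0,0],"rot":[0,0,0]},
  {"jaw":0,"offset":[0,0,0],"rot":[0,0,0]},
  {"jaw":0,"offset":[0,0,0],"rot":[0,0,0]},
  {"jaw":0,"offset":[0,0,0],"rot":[0,0,0]},
  {"jaw":0,"offset":[0,0,0],"rot":[0,0,0]},
])

```text
time_s: 4.55
eef_pos: [0.5221, -0.2006, 0.0753]
eef_rot: [0.001, 0.667, 0.745, 0.0]
wrist_force: [-0.2, -0.4, 6.0]
opening: 0.248
grasp_force: 59.3
```

>>> apply_moves([
  {"jaw":0,"offset":[0,0,-10],"rot":[0,0,0]},
  {"jaw":0,"offset":[0,0,-20],"rot":[0,0,0]},
  {"jaw":0,"offset":[0,0,-25],"rot":[0,0,0]},
  {"jaw":0,"offset":[0,0,-25],"rot":[0,0,0]},
  {"jaw":0,"offset":[0,0,-15],"rot":[0,0,0]},
])

```text
time_s: 5.18
eef_pos: [0.5216, -0.2003, 0.1706]
eef_rot: [0.001, 0.667, 0.745, 0.0]
wrist_force: [0.2, -0.2, -1.9]
opening: 0.244
grasp_force: 58.7
```

```bash
python3 -c "
from h import *
plan((.6184,.177,.145),.020,10,jaw=0)"
```

```text
{'jaw': 0, 'offset': [36.0, 14.0, 3.0], 'rot': [0.0, 0.0, 0.5]} ,
{'jaw': 0, 'offset': [37.0, 13.0, 3.0], 'rot': [0.0, 0.0, 0.5]} ,
{'jaw': 0, 'offset': [37.0, 13.0, 2.0], 'rot': [0.0, 0.0, 0.5]} ,
{'jaw': 0, 'offset': [37.0, 13.0, 3.0], 'rot': [0.0, 0.0, 0.5]} ,
{'jaw': 0, 'offset': [37.0, 12.0, 2.0], 'rot': [0.0, 0.0, 0.5]} |
{'jaw': 0, 'offset': [37.0, 12.0, 3.0], 'rot': [0.0, 0.0, 0.5]} ,
{'jaw': 0, 'offset': [37.0, 12.0, 2.0], 'rot': [0.0, 0.0, 0.5]} ,
{'jaw': 0, 'offset': [37.0, 12.0, 3.0], 'rot': [0.0, 0.0, 0.5]} ,
{'jaw': 0, 'offset': [37.0, 11.0, 2.0], 'rot': [0.0, 0.0, 0.6]} ,
{'jaw': 0, 'offset': [37.0, 11.0, 3.0], 'rot': [0.0, 0.0, 0.5]} |
```

>>> apply_moves([
  {"jaw":0,"offset":[36,14,0],"rot":[0,0,0.5]},
  {"jaw":0,"offset":[37,13,0],"rot":[0,0,0.5]},
  {"jaw":0,"offset":[37,13,0],"rot":[0,0,0.5]},
  {"jaw":0,"offset":[37,13,0],"rot":[0,0,0.5]},
  {"jaw":0,"offset":[37,12,0],"rot":[0,0,0.5]},
])

```text
time_s: 5.8
eef_pos: [0.5689, -0.0096, 0.1689]
eef_rot: [-0.0, 0.683, 0.73, -0.0]
wrist_force: [-0.1, -0.8, -2.0]
opening: 0.247
grasp_force: 58.8
```

>>> apply_moves([
  {"jaw":0,"offset":[37,12,9],"rot":[0,0,0.5]},
  {"jaw":0,"offset":[37,12,9],"rot":[0,0,0.5]},
  {"jaw":0,"offset":[37,12,9],"rot":[0,0,0.5]},
  {"jaw":0,"offset":[37,11,9],"rot":[0,0,0.6]},
  {"jaw":0,"offset":[37,11,9],"rot":[0,0,0.5]},
])

```text
time_s: 6.42
eef_pos: [0.6178, 0.1779, 0.1234]
eef_rot: [-0.0, 0.7, 0.714, -0.001]
wrist_force: [0.1, 0.5, -1.5]
opening: 0.25
grasp_force: 58.8
```

>>> apply_moves([
  {"jaw":0,"offset":[0,0,10],"rot":[0,0,0]},
  {"jaw":0,"offset":[0,0,10],"rot":[0,0,0]},
  {"jaw":0,"offset":[0,0,0],"rot":[0,0,0]},
  {"jaw":0,"offset":[0,0,0],"rot":[0,0,0]},
  {"jaw":0,"offset":[0,0,0],"rot":[0,0,0]},
])

```text
time_s: 7.05
eef_pos: [0.6186, 0.1761, 0.105]
eef_rot: [0.0, 0.7, 0.714, 0.0]
wrist_force: [0.3, 0.7, -1.8]
opening: 0.251
grasp_force: 59.0
```

```bash
python3 - <<'E'
from h import *
for n in("scene","top"):
    im,d=ctrl.camera(n); cv2.imwrite(f"pics/{n}1.png",im[:,:,::-1]); np.save(f"{n}1.npy",d)
o=ctrl.get_obs();print(o["eef_pos"],R.from_quat(np.array(o["eef_rot"])[[1,2,3,0]]).as_matrix().round(4),o["wrist_force"])
p=np.array(o["eef_pos"])
ims=[]
for n in("scene","top"):
    u=proj(n,p).ravel().astype(int); im=cv2.imread(f"pics/{n}1.png")[max(u[1]-45,0):u[1]+55,u[0]-40:u[0]+40]; print(u); ims.append(cv2.resize(im,(400,500),interpolation=cv2.INTER_CUBIC))
cv2.imwrite("pics/c1.png",np.hstack(ims))
E
```

```text
[0.61851762 0.17636559 0.10487859] [[-2.030e-02  9.998e-01  9.000e-04]
 [ 9.998e-01  2.030e-02  1.000e-04]
 [ 1.000e-04  9.000e-04 -1.000e+00]] [ 0.33164485  0.52454188 -2.12509776]
[382 223]
[240 151]
```

View pics/c1.png

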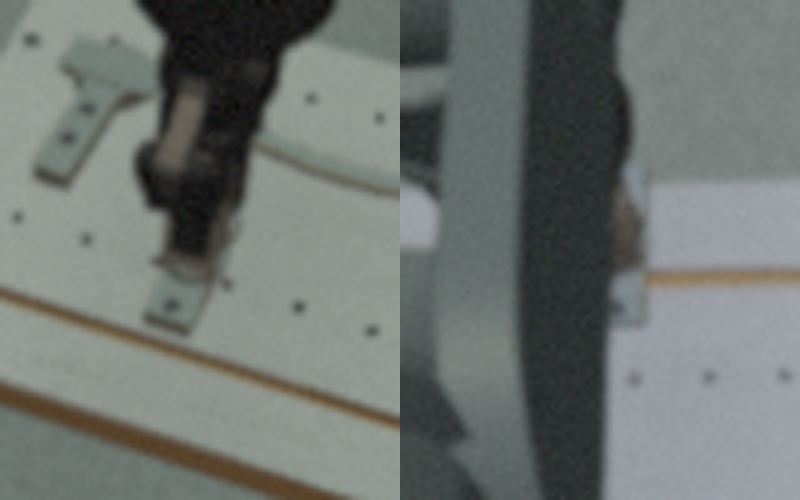

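```bash
python3 - <<'E'
from h import *
p=np.array([.61852,.17637,0]);c,s=np.cos(.0203),np.sin(.0203)
b=np.array([[sx*.032,sy*.01,z] for z in(.0746,.0836) for sx in(-1,1) for sy in(-1,1)])
P=p+np.c_[c*b[:,0]-s*b[:,1],s*b[:,0]+c*b[:,1],b[:,2]]
for n,o in(("scene",(342,178)),("top",(200,106))):
    u=proj(n,P); print(n,[(x.round(3).tolist(),((y-o)*5+[0 if n=="scene" else 400,0]).round().tolist()) for x,y in zip(b,u)])
    im=cv2.imread(f"pics/{n}1.png"); ims=im[o[1]:o[1]+100,o[0]:o[0]+80]; ims=cv2.resize(ims,(640,800),interpolation=cv2.INTER_CUBIC)
    for y in u: cv2.circle(ims,tuple(((y+.5-o)*8).round().astype(int).tolist()),2,(0,0,255),-1)
    for yy in(.14,.16,.2,.22):
        for x in (.6136-(yy-.177)*.0196+.001,.6216-(yy-.177)*.0196+.001):
            q=proj(n,[[x,yy,.0243]])[0]; cv2.circle(ims,tuple(((q+.5-o)*8).round().astype(int).tolist()),2,(0,255,0),-1)
    cv2.imwrite(f"pics/o_{n}.png",ims[300:700] if n=="scene" else ims[200:600])
a=cv2.imread("pics/o_scene.png");b=cv2.imread("pics/o_top.png");cv2.imwrite("pics/o1.png",cv2.resize(np.hstack([a[:,0:400],b[:,240:640]]),(800,400)))
E
```

```text
scene [([-0.032, -0.01, 0.075], [198.0, 215.0]), ([-0.032, 0.01, 0.075], [244.0, 229.0]), ([0.032, -0.01, 0.075], [144.0, 327.0]), ([0.032, 0.01, 0.075], [193.0, 343.0]), ([-0.032, -0.01, 0.084], [199.0, 200.0]), ([-0.032, 0.01, 0.084], [246.0, 214.0]), ([0.032, -0.01, 0.084], [146.0, 312.0]), ([0.032, 0.01, 0.084], [194.0, 328.0])]
top [([-0.032, -0.01, 0.075], [639.0, 325.0]), ([-0.032, 0.01, 0.075], [590.0, 326.0]), ([0.032, -0.01, 0.075], [641.0, 171.0]), ([0.032, 0.01, 0.075], [591.0, 172.0]), ([-0.032, -0.01, 0.084], [635.0, 320.0]), ([-0.032, 0.01, 0.084], [585.0, 322.0]), ([0.032, -0.01, 0.084], [637.0, 164.0]), ([0.032, 0.01, 0.084], [587.0, 166.0])]
```

View pics/o1.png

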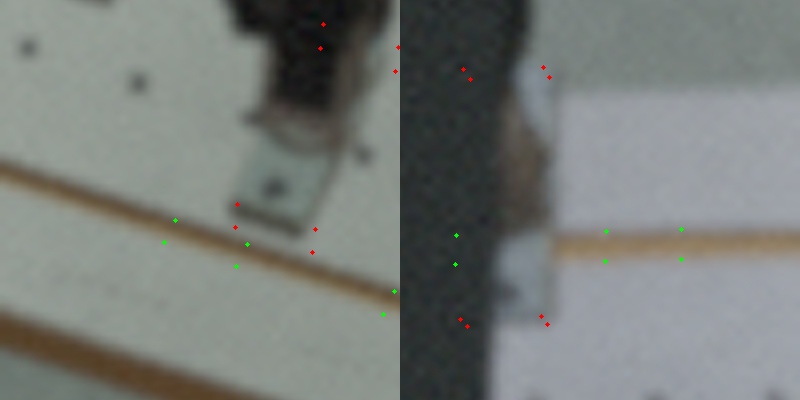

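Both the base and the groove fall about where predicted; the relative x error looks under 1 mm and the base may sit 1–2 mm higher in the grip. I'll go down and feel for the groove.

>>> apply_moves([
  {"jaw":0,"offset":[0,0,7],"rot":[0,0,0]},
  {"jaw":0,"offset":[0,0,7],"rot":[0,0,0]},
  {"jaw":0,"offset":[0,0,5],"rot":[0,0,0]},
  {"jaw":0,"offset":[0,0,2],"rot":[0,0,0]},
  {"jaw":0,"offset":[0,0,0],"rot":[0,0,0]},
])

```text
time_s: 7.78
eef_pos: [0.6181, 0.1767, 0.0831]
eef_rot: [-0.0, 0.7, 0.714, -0.0]
wrist_force: [-0.3, -0.4, -2.3]
opening: 0.25
grasp_force: 59.0
```

>>> apply_moves([
  {"jaw":0,"offset":[0,0,0.8],"rot":[0,0,0]},
  {"jaw":0,"offset":[0,0,0.8],"rot":[0,0,0]},
  {"jaw":0,"offset":[0,0,0.8],"rot":[0,0,0]},
  {"jaw":0,"offset":[0,0,0.8],"rot":[0,0,0]},
  {"jaw":0,"offset":[0,0,0],"rot":[0,0,0]},
])

```text
time_s: 8.4
eef_pos: [0.6181, 0.1767, 0.08]
eef_rot: [-0.0, 0.7, 0.714, -0.0]
wrist_force: [-0.3, 0.7, -1.0]
opening: 0.252
grasp_force: 59.0
```

>>> apply_moves([
  {"jaw":0,"offset":[0,0,0.8],"rot":[0,0,0]},
  {"jaw":0,"offset":[0,0,0.8],"rot":[0,0,0]},
  {"jaw":0,"offset":[0,0,0.8],"rot":[0,0,0]},
  {"jaw":0,"offset":[0,0,0],"rot":[0,0,0]},
  {"jaw":0,"offset":[0,0,0],"rot":[0,0,0]},
])

```text
time_s: 9.02
eef_pos: [0.6182, 0.1766, 0.0777]
eef_rot: [0.0, 0.7, 0.714, -0.0]
wrist_force: [-0.4, 0.5, -2.2]
opening: 0.248
grasp_force: 59.0
```

>>> apply_moves([
  {"jaw":0,"offset":[0,0,0.8],"rot":[0,0,0]},
  {"jaw":0,"offset":[0,0,0.8],"rot":[0,0,0]},
  {"jaw":0,"offset":[0,0,0.8],"rot":[0,0,0]},
  {"jaw":0,"offset":[0,0,0],"rot":[0,0,0]},
  {"jaw":0,"offset":[0,0,0],"rot":[0,0,0]},
])

```text
time_s: 9.65
eef_pos: [0.6182, 0.1767, 0.0753]
eef_rot: [-0.0, 0.7, 0.714, 0.0]
wrist_force: [-0.2, 0.4, -3.0]
opening: 0.249
grasp_force: 59.0
```

>>> apply_moves([
  {"jaw":0,"offset":[0,0,0.8],"rot":[0,0,0]},
  {"jaw":0,"offset":[0,0,0.8],"rot":[0,0,0]},
  {"jaw":0,"offset":[0,0,0.8],"rot":[0,0,0]},
  {"jaw":0,"offset":[0,0,0],"rot":[0,0,0]},
  {"jaw":0,"offset":[0,0,0],"rot":[0,0,0]},
])

```text
time_s: 10.28
eef_pos: [0.6182, 0.1767, 0.0729]
eef_rot: [0.0, 0.7, 0.714, 0.0]
wrist_force: [-0.0, 0.7, -2.4]
opening: 0.25
grasp_force: 59.0
```

>>> apply_moves([
  {"jaw":0,"offset":[0,0,0.8],"rot":[0,0,0]},
  {"jaw":0,"offset":[0,0,0.8],"rot":[0,0,0]},
  {"jaw":0,"offset":[0,0,0.8],"rot":[0,0,0]},
  {"jaw":0,"offset":[0,0,0],"rot":[0,0,0]},
  {"jaw":0,"offset":[0,0,0],"rot":[0,0,0]},
])

```text
time_s: 10.9
eef_pos: [0.6182, 0.1767, 0.0708]
eef_rot: [0.0, 0.7, 0.714, 0.0]
wrist_force: [-1.4, -0.3, 2.6]
opening: 0.251
grasp_force: 59.6
```

>>> apply_moves([
  {"jaw":0,"offset":[0,0,0.8],"rot":[0,0,0]},
  {"jaw":0,"offset":[0,0,0.8],"rot":[0,0,0]},
  {"jaw":0,"offset":[0,0,0.8],"rot":[0,0,0]},
  {"jaw":0,"offset":[0,0,0],"rot":[0,0,0]},
  {"jaw":0,"offset":[0,0,0],"rot":[0,0,0]},
])

```text
time_s: 11.52
eef_pos: [0.6183, 0.1767, 0.0681]
eef_rot: [0.0, 0.7, 0.714, 0.0]
wrist_force: [-0.9, 0.0, 5.0]
opening: 0.25
grasp_force: 59.8
```

>>> apply_moves([
  {"jaw":0,"offset":[0,0,1.5],"rot":[0,0,0]},
  {"jaw":0,"offset":[0,0,1.5],"rot":[0,0,0]},
  {"jaw":0,"offset":[0,0,1.5],"rot":[0,0,0]},
  {"jaw":0,"offset":[0,0,1.5],"rot":[0,0,0]},
  {"jaw":0,"offset":[0,0,1.5],"rot":[0,0,0]},
])

```text
time_s: 12.15
eef_pos: [0.6183, 0.1767, 0.0605]
eef_rot: [0.0, 0.7, 0.714, 0.0]
wrist_force: [-1.7, 0.6, 4.8]
opening: 0.246
grasp_force: 59.8
```

>>> apply_moves([
  {"jaw":0,"offset":[0,0,0.6],"rot":[0,0,0]},
  {"jaw":0,"offset":[0,0,0.6],"rot":[0,0,0]},
  {"jaw":0,"offset":[0,0,0.6],"rot":[0,0,0]},
  {"jaw":0,"offset":[0,0,0.6],"rot":[0,0,0]},
  {"jaw":0,"offset":[0,0,0],"rot":[0,0,0]},
])

```text
time_s: 12.78
eef_pos: [0.6183, 0.1767, 0.0581]
eef_rot: [0.0, 0.7, 0.714, 0.0]
wrist_force: [-1.8, -0.1, 4.4]
opening: 0.25
grasp_force: 60.0
```

>>> apply_moves([
  {"jaw":0,"offset":[0,0,0.3],"rot":[0,0,0]},
  {"jaw":0,"offset":[0,0,0.3],"rot":[0,0,0]},
  {"jaw":0,"offset":[0,0,0.3],"rot":[0,0,0]},
  {"jaw":0,"offset":[0,0,0.3],"rot":[0,0,0]},
  {"jaw":0,"offset":[0,0,0],"rot":[0,0,0]},
])

```text
time_s: 13.4
eef_pos: [0.6183, 0.1767, 0.057]
eef_rot: [0.0, 0.7, 0.714, 0.0]
wrist_force: [-1.5, -0.7, 5.3]
opening: 0.248
grasp_force: 60.0
```

>>> apply_moves([
  {"jaw":0,"offset":[0,0,0.3],"rot":[0,0,0]},
  {"jaw":0,"offset":[0,0,0.3],"rot":[0,0,0]},
  {"jaw":0,"offset":[0,0,0],"rot":[0,0,0]},
  {"jaw":0,"offset":[0,0,0],"rot":[0,0,0]},
  {"jaw":0,"offset":[0,0,0],"rot":[0,0,0]},
])

```text
time_s: 14.02
eef_pos: [0.6182, 0.1767, 0.0564]
eef_rot: [0.0, 0.7, 0.714, 0.0]
wrist_force: [-1.2, -0.2, 6.2]
opening: 0.247
grasp_force: 60.0
```

>>> apply_moves([
  {"jaw":0,"offset":[0,0,0.3],"rot":[0,0,0]},
  {"jaw":0,"offset":[0,0,0.3],"rot":[0,0,0]},
  {"jaw":0,"offset":[0,0,0],"rot":[0,0,0]},
  {"jaw":0,"offset":[0,0,0],"rot":[0,0,0]},
  {"jaw":0,"offset":[0,0,0],"rot":[0,0,0]},
])

```text
time_s: 14.65
eef_pos: [0.6183, 0.1767, 0.0558]
eef_rot: [0.0, 0.7, 0.714, 0.0]
wrist_force: [-1.7, -0.5, 6.1]
opening: 0.248
grasp_force: 60.0
```

```bash
python3 - <<'E'
from h import *
ims=[]
im,d=ctrl.camera("scene"); u=proj("scene",[.618,.177,.04])[0].astype(int)
c=im[u[1]-25:u[1]+25,u[0]-32:u[0]+32,::-1]; cv2.imwrite("pics/c2.png",cv2.resize(c,(768,600),interpolation=cv2.INTER_CUBIC))
E
```

```text
(no output)
```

View pics/c2.png

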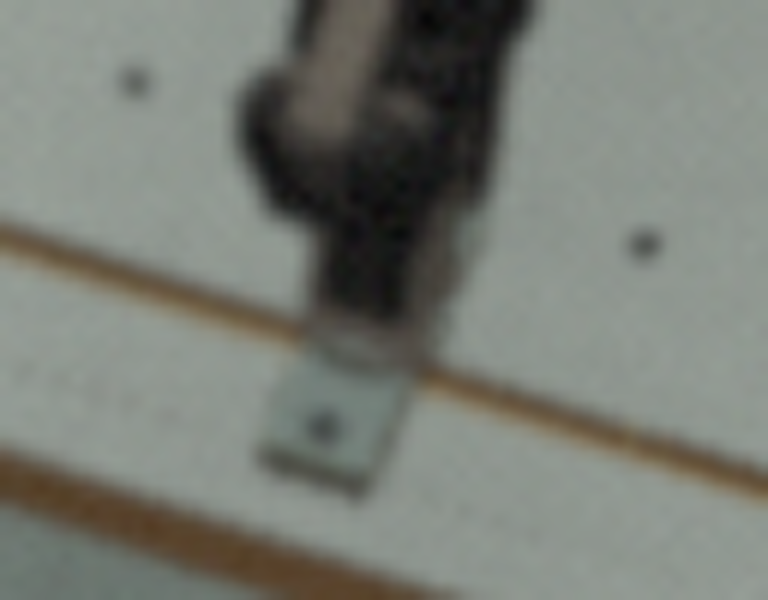

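The gauge straddles the groove, with the base's near end at about (320, 430) and almost down. I'll continue in fine steps.

>>> apply_moves([
  {"jaw":0,"offset":[0,0,0.25],"rot":[0,0,0]},
  {"jaw":0,"offset":[0,0,0],"rot":[0,0,0]},
  {"jaw":0,"offset":[0,0,0.25],"rot":[0,0,0]},
  {"jaw":0,"offset":[0,0,0],"rot":[0,0,0]},
  {"jaw":0,"offset":[0,0,0],"rot":[0,0,0]},
])

```text
time_s: 15.32
eef_pos: [0.6183, 0.1767, 0.0553]
eef_rot: [0.0, 0.7, 0.714, 0.0]
wrist_force: [-2.3, -0.3, 5.8]
opening: 0.248
grasp_force: 60.0
```

>>> apply_moves([
  {"jaw":0,"offset":[0,0,0.25],"rot":[0,0,0]},
  {"jaw":0,"offset":[0,0,0],"rot":[0,0,0]},
  {"jaw":0,"offset":[0,0,0],"rot":[0,0,0]},
  {"jaw":0,"offset":[0,0,0],"rot":[0,0,0]},
  {"jaw":0,"offset":[0,0,0],"rot":[0,0,0]},
])

```text
time_s: 15.95
eef_pos: [0.6183, 0.1767, 0.0551]
eef_rot: [0.0, 0.7, 0.714, 0.0]
wrist_force: [-1.6, -0.7, 4.5]
opening: 0.249
grasp_force: 60.0
```

>>> apply_moves([
  {"jaw":0,"offset":[0,0,0.25],"rot":[0,0,0]},
  {"jaw":0,"offset":[0,0,0],"rot":[0,0,0]},
  {"jaw":0,"offset":[0,0,0],"rot":[0,0,0]},
  {"jaw":0,"offset":[0,0,0],"rot":[0,0,0]},
  {"jaw":0,"offset":[0,0,0],"rot":[0,0,0]},
])

```text
time_s: 16.58
eef_pos: [0.6182, 0.1767, 0.0548]
eef_rot: [0.0, 0.7, 0.714, 0.0]
wrist_force: [-1.2, -0.8, 4.8]
opening: 0.248
grasp_force: 60.0
```

>>> apply_moves([
  {"jaw":0,"offset":[0,0,0.25],"rot":[0,0,0]},
  {"jaw":0,"offset":[0,0,0],"rot":[0,0,0]},
  {"jaw":0,"offset":[0,0,0],"rot":[0,0,0]},
  {"jaw":0,"offset":[0,0,0],"rot":[0,0,0]},
  {"jaw":0,"offset":[0,0,0],"rot":[0,0,0]},
])

```text
time_s: 17.2
eef_pos: [0.6183, 0.1767, 0.0546]
eef_rot: [0.0, 0.7, 0.714, 0.0]
wrist_force: [-0.8, 1.0, 5.6]
opening: 0.249
grasp_force: 60.0
```

>>> apply_moves([
  {"jaw":0,"offset":[0,0,0.25],"rot":[0,0,0]},
  {"jaw":0,"offset":[0,0,0],"rot":[0,0,0]},
  {"jaw":0,"offset":[0,0,0],"rot":[0,0,0]},
  {"jaw":0,"offset":[0,0,0],"rot":[0,0,0]},
  {"jaw":0,"offset":[0,0,0],"rot":[0,0,0]},
])

```text
time_s: 17.82
eef_pos: [0.6183, 0.1767, 0.0544]
eef_rot: [0.0, 0.7, 0.714, 0.0]
wrist_force: [-1.9, 0.6, 6.6]
opening: 0.253
grasp_force: 60.2
```

>>> apply_moves([
  {"jaw":0,"offset":[0,0,0.25],"rot":[0,0,0]},
  {"jaw":0,"offset":[0,0,0],"rot":[0,0,0]},
  {"jaw":0,"offset":[0,0,0],"rot":[0,0,0]},
  {"jaw":0,"offset":[0,0,0],"rot":[0,0,0]},
  {"jaw":0,"offset":[0,0,0],"rot":[0,0,0]},
])

```text
time_s: 18.45
eef_pos: [0.6182, 0.1767, 0.0544]
eef_rot: [0.0, 0.7, 0.714, 0.0]
wrist_force: [-2.6, -0.1, 7.0]
opening: 0.247
grasp_force: 60.3
```

>>> apply_moves([
  {"jaw":0,"offset":[0,0,0.25],"rot":[0,0,0]},
  {"jaw":0,"offset":[0,0,0],"rot":[0,0,0]},
  {"jaw":0,"offset":[0,0,0],"rot":[0,0,0]},
  {"jaw":0,"offset":[0,0,0],"rot":[0,0,0]},
  {"jaw":0,"offset":[0,0,0],"rot":[0,0,0]},
])

```text
time_s: 19.08
eef_pos: [0.6182, 0.1767, 0.0543]
eef_rot: [0.0, 0.7, 0.714, 0.0]
wrist_force: [-3.4, -0.3, 8.7]
opening: 0.254
grasp_force: 60.5
```

>>> apply_moves([
  {"jaw":0,"offset":[0,0,0.3],"rot":[0,0,0]},
  {"jaw":0,"offset":[0,0,0.2],"rot":[0,0,0]},
  {"jaw":0,"offset":[0,0,0],"rot":[0,0,0]},
  {"jaw":0,"offset":[0,0,0],"rot":[0,0,0]},
  {"jaw":0,"offset":[0,0,0],"rot":[0,0,0]},
])

```text
time_s: 19.7
eef_pos: [0.6183, 0.1767, 0.0544]
eef_rot: [0.0, 0.7, 0.714, 0.0]
wrist_force: [-5.7, -1.1, 12.0]
opening: 0.248
grasp_force: 60.9
```

```bash
python3 -c "
from h import *
for i in range(4):
  o=ctrl.get_obs();print(o['eef_pos'].round(5),o['wrist_force'].round(2),o['torque'].round(3)); ctrl.camera('top')"
```

```text
[0.61829 0.17671 0.05438] [-5.68 -1.11 12.03] [-0.146  0.929 -0.036]
[0.61828 0.17671 0.05436] [-5.01 -0.56 12.86] [-0.16   0.917 -0.048]
[0.61825 0.17671 0.05436] [-4.95 -1.4  12.35] [-0.186  0.92  -0.01 ]
[0.61826 0.1767  0.05437] [-4.95 -1.22 12.26] [-0.254  0.887 -0.008]
```

>>> apply_moves([
  {"jaw":0,"offset":[0,0,-0.5],"rot":[0,0,0]},
  {"jaw":0,"offset":[0,0,-0.5],"rot":[0,0,0]},
  {"jaw":0,"offset":[0,0,-0.5],"rot":[0,0,0]},
  {"jaw":0,"offset":[0,0,-2],"rot":[0,0,0]},
  {"jaw":0,"offset":[0,0,-5],"rot":[0,0,0]},
])

```text
time_s: 20.52
eef_pos: [0.6174, 0.1766, 0.0608]
eef_rot: [-0.001, 0.7, 0.714, -0.001]
wrist_force: [0.4, -0.5, -1.7]
opening: 0.249
grasp_force: 59.0
```

>>> apply_moves([
  {"jaw":0,"offset":[0,0,-10],"rot":[0,0,0]},
  {"jaw":0,"offset":[0,0,-25],"rot":[0,0,0]},
  {"jaw":0,"offset":[0,0,-30],"rot":[0,0,0]},
  {"jaw":0,"offset":[0,0,-30],"rot":[0,0,0]},
  {"jaw":0,"offset":[0,0,-15],"rot":[0,0,0]},
])

```text
time_s: 21.15
eef_pos: [0.6192, 0.1768, 0.1745]
eef_rot: [0.001, 0.7, 0.714, 0.001]
wrist_force: [0.7, 0.1, -1.8]
opening: 0.243
grasp_force: 59.0
```

```bash
python3 -c "
from h import *
plan((.5223,-.2015,.167),.11,10,jaw=0)"
```

```text
{'jaw': 0, 'offset': [-38.0, -10.0, 1.0], 'rot': [0.0, -0.0, -0.5]} ,
{'jaw': 0, 'offset': [-37.0, -11.0, 1.0], 'rot': [0.0, -0.0, -0.5]} ,
{'jaw': 0, 'offset': [-37.0, -11.0, 1.0], 'rot': [0.0, -0.0, -0.5]} ,
{'jaw': 0, 'offset': [-37.0, -12.0, 1.0], 'rot': [0.0, -0.0, -0.5]} ,
{'jaw': 0, 'offset': [-37.0, -12.0, 1.0], 'rot': [0.0, -0.0, -0.5]} |
{'jaw': 0, 'offset': [-37.0, -12.0, 0.0], 'rot': [0.0, -0.0, -0.5]} ,
{'jaw': 0, 'offset': [-37.0, -12.0, 1.0], 'rot': [0.1, -0.0, -0.5]} ,
{'jaw': 0, 'offset': [-37.0, -13.0, 0.0], 'rot': [0.0, -0.0, -0.5]} ,
{'jaw': 0, 'offset': [-37.0, -13.0, 1.0], 'rot': [0.1, -0.0, -0.6]} ,
{'jaw': 0, 'offset': [-38.0, -14.0, 0.0], 'rot': [0.0, -0.0, -0.5]} |
```

>>> apply_moves([
  {"jaw":0,"offset":[-38,-10,0],"rot":[0,0,-0.5]},
  {"jaw":0,"offset":[-37,-11,0],"rot":[0,0,-0.5]},
  {"jaw":0,"offset":[-37,-11,0],"rot":[0,0,-0.5]},
  {"jaw":0,"offset":[-37,-12,0],"rot":[0,0,-0.5]},
  {"jaw":0,"offset":[-37,-12,0],"rot":[0,0,-0.5]},
])

```text
time_s: 21.78
eef_pos: [0.5685, -0.0125, 0.1715]
eef_rot: [-0.0, 0.684, 0.73, -0.0]
wrist_force: [0.2, -0.6, -1.6]
opening: 0.253
grasp_force: 59.1
```

>>> apply_moves([
  {"jaw":0,"offset":[-37,-12,0],"rot":[0,0,-0.5]},
  {"jaw":0,"offset":[-37,-12,0],"rot":[0,0,-0.5]},
  {"jaw":0,"offset":[-37,-13,0],"rot":[0,0,-0.5]},
  {"jaw":0,"offset":[-37,-13,0],"rot":[0,0,-0.6]},
  {"jaw":0,"offset":[-37,-14,0],"rot":[0,0,-0.5]},
])

```text
time_s: 22.4
eef_pos: [0.52, -0.2021, 0.1715]
eef_rot: [-0.0, 0.667, 0.745, -0.0]
wrist_force: [0.6, 0.6, -2.3]
opening: 0.25
grasp_force: 59.1
```

>>> apply_moves([
  {"jaw":0,"offset":[0,0,30],"rot":[0,0,0]},
  {"jaw":0,"offset":[0,0,30],"rot":[0,0,0]},
  {"jaw":0,"offset":[0,0,10],"rot":[0,0,0]},
  {"jaw":0,"offset":[0,0,0],"rot":[0,0,0]},
  {"jaw":0,"offset":[0,0,0],"rot":[0,0,0]},
])

```text
time_s: 23.02
eef_pos: [0.5216, -0.2014, 0.1031]
eef_rot: [0.001, 0.667, 0.745, 0.0]
wrist_force: [0.9, -0.8, -1.8]
opening: 0.247
grasp_force: 59.0
```

```bash
python3 - <<'E'
from h import *
plan((.5221,-.2006,.077),.11,5,1,0)
ims=[]
for n in("scene","top"):
    im,d=ctrl.camera(n); u=proj(n,[.53,-.2,.06])[0].astype(int)
    ims.append(cv2.resize(im[u[1]-45:u[1]+45,u[0]-45:u[0]+45,::-1],(400,400),interpolation=cv2.INTER_CUBIC))
cv2.imwrite("pics/c3.png",np.hstack(ims))
E
```

```text
{'jaw': 0, 'offset': [0.2, 0.1, 5.2], 'rot': [0.0, 0.0, 0.0]} ,
{'jaw': 0, 'offset': [0.1, 0.1, 5.2], 'rot': [0.0, 0.0, 0.0]} ,
{'jaw': 0, 'offset': [0.2, 0.1, 5.2], 'rot': [0.0, 0.0, 0.0]} ,
{'jaw': 0, 'offset': [0.1, 0.1, 5.2], 'rot': [0.0, 0.0, 0.0]} ,
{'jaw': 0, 'offset': [0.2, 0.1, 5.3], 'rot': [0.1, 0.1, 0.0]} |
```

View pics/c3.png

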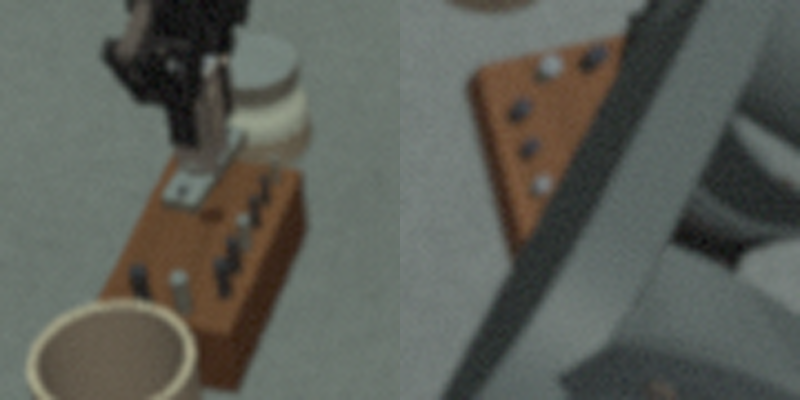

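```bash
python3 - <<'E'
from h import *
n="scene"; u=proj(n,[.53,-.2,.06])[0].astype(int)
for P in([.522,-.2024,.045],[.522,-.2005,.045],[.522,-.2024,.073]): print(((proj(n,P)[0]-u+45+.5)*400/90).round(1))
p=(np.array([210,215])*90/400-45-.5+u); print(world(n,p,z=.045))
E
```

```text
[213.5 216. ]
[216.6 217. ]
[207.5 176.5]
[[ 0.52209073 -0.20456966  0.045     ]]
```

The dark hole mouth shows at (210, 215), which is about (0.522, −0.204), so the gauge is right over it. I'll go straight down.

>>> apply_moves([
  {"jaw":0,"offset":[0,0.1,6],"rot":[0,0,0]},
  {"jaw":0,"offset":[0,0.1,6],"rot":[0,0,0]},
  {"jaw":0,"offset":[0,0.1,6],"rot":[0,0,0]},
  {"jaw":0,"offset":[0,0,6],"rot":[0,0,0]},
  {"jaw":0,"offset":[0,0,0],"rot":[0,0,0]},
])

```text
time_s: 23.75
eef_pos: [0.5205, -0.2007, 0.077]
eef_rot: [-0.001, 0.667, 0.745, -0.0]
wrist_force: [-0.0, 0.1, -1.1]
opening: 0.249
grasp_force: 59.0
```

>>> apply_moves([
  {"jaw":0,"offset":[0,0,0.7],"rot":[0,0,0]},
  {"jaw":0,"offset":[0,0,0.7],"rot":[0,0,0]},
  {"jaw":0,"offset":[0,0,0.7],"rot":[0,0,0]},
  {"jaw":0,"offset":[0,0,0],"rot":[0,0,0]},
  {"jaw":0,"offset":[0,0,0],"rot":[0,0,0]},
])

```text
time_s: 24.38
eef_pos: [0.5211, -0.201, 0.0758]
eef_rot: [0.0, 0.667, 0.745, 0.0]
wrist_force: [0.7, 0.2, -0.9]
opening: 0.246
grasp_force: 59.0
```

>>> apply_moves([
  {"jaw":0,"offset":[0,0,0.5],"rot":[0,0,0]},
  {"jaw":0,"offset":[0,0,0.5],"rot":[0,0,0]},
  {"jaw":0,"offset":[0,0,0],"rot":[0,0,0]},
  {"jaw":0,"offset":[0,0,0],"rot":[0,0,0]},
  {"jaw":0,"offset":[0,0,0],"rot":[0,0,0]},
])

```text
time_s: 25.0
eef_pos: [0.5211, -0.2011, 0.0753]
eef_rot: [0.0, 0.667, 0.745, -0.0]
wrist_force: [-3.1, 1.8, 5.2]
opening: 0.252
grasp_force: 60.1
```

>>> apply_moves([
  {"jaw":0.3,"offset":[0,0,-0.5],"rot":[0,0,0]},
  {"jaw":0.4,"offset":[0,0,0],"rot":[0,0,0]},
  {"jaw":0.6,"offset":[0,0,0],"rot":[0,0,0]},
  {"jaw":0.8,"offset":[0,0,0],"rot":[0,0,0]},
  {"jaw":0.8,"offset":[0,0,0],"rot":[0,0,0]},
])

```text
time_s: 25.62
eef_pos: [0.521, -0.201, 0.0751]
eef_rot: [-0.0, 0.667, 0.745, -0.0]
wrist_force: [0.5, -0.3, -0.8]
opening: 0.796
grasp_force: 0.0
```

>>> apply_moves([
  {"jaw":0.8,"offset":[0,0,-15],"rot":[0,0,0]},
  {"jaw":0.8,"offset":[0,0,-30],"rot":[0,0,0]},
  {"jaw":0.8,"offset":[0,0,-40],"rot":[0,0,0]},
  {"jaw":0.8,"offset":[0,0,-40],"rot":[0,0,0]},
  {"jaw":0.8,"offset":[0,0,-30],"rot":[0,0,0]},
])

```text
time_s: 26.25
eef_pos: [0.5216, -0.2013, 0.2336]
eef_rot: [0.002, 0.667, 0.745, 0.0]
wrist_force: [0.4, 0.3, 0.4]
opening: 0.796
grasp_force: 0.0
```

>>> apply_moves([
  {"jaw":0.8,"offset":[50,0,0],"rot":[0,0,0]},
  {"jaw":0.8,"offset":[50,0,0],"rot":[0,0,0]},
  {"jaw":0.8,"offset":[50,0,0],"rot":[0,0,0]},
  {"jaw":0.8,"offset":[50,0,0],"rot":[0,0,0]},
  {"jaw":0.8,"offset":[0,0,0],"rot":[0,0,0]},
])

```text
time_s: 26.88
eef_pos: [0.4987, 0.0007, 0.2314]
eef_rot: [0.0, 0.666, 0.746, 0.001]
wrist_force: [-0.5, -0.6, 0.1]
opening: 0.801
grasp_force: 0.0
```

```bash
python3 - <<'E'
from h import *
M=[];ims=[]
for n in("scene","top"):
    im,d=ctrl.camera(n); u=proj(n,[.53,-.2,.08])[0].astype(int)
    ims.append(cv2.resize(im[u[1]-45:u[1]+45,u[0]-45:u[0]+45,::-1],(400,400),interpolation=cv2.INTER_CUBIC))
    for t in("gauge","bow_handle","cup_hinge","mug","pin_jar"):
        o=ctrl.outline_of(n,t)
        if o:
            print(n,t,o[0]["score"],np.round(o[0]["position"]))
            if t=="gauge": M.append((n,o[0]["region"].astype(np.float32)))
cv2.imwrite("pics/c4.png",np.hstack(ims)); print(fit(M,GB,(.522,-.202,.11),.045,True),fit(M,GB,(.522,-.202,.11),.045))
E
```

```text
scene gauge 0.84 [242. 152.]
scene bow_handle 0.81 [421. 212.]
scene cup_hinge 0.84 [363. 198.]
scene mug 0.64 [225. 209.]
scene pin_jar 0.92 [255. 135.]
top gauge 0.72 [434. 201.]
top bow_handle 0.7 [213. 222.]
top cup_hinge 0.9 [289. 215.]
top mug 0.8 [420. 124.]
top pin_jar 0.82 [445. 254.]
(array([ 521.64557108, -201.68597451,   10.40198332,   47.47598855]), np.float64(0.1993919312953949)) (array([ 521.83288965, -202.29349448,   10.00293616]), np.float64(0.21278099715709686))
```

View pics/c4.png

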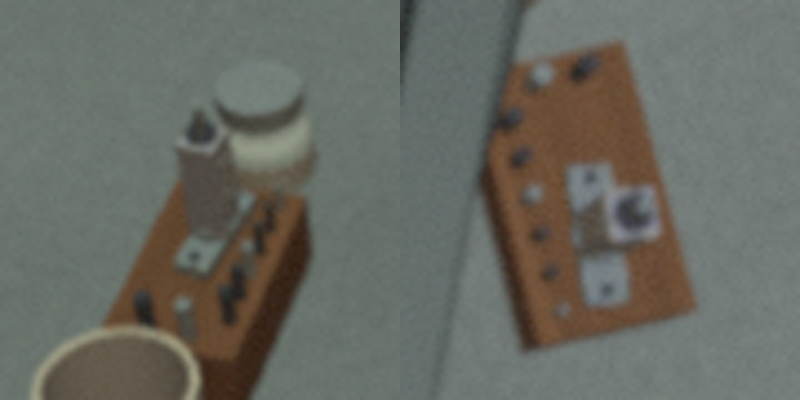

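The gauge stands home in the block, with its base flat at about (595, 235) and the rod sticking out of the barrel top. The jar, mug, hinge and handle haven't moved, so I'm handing in.

```bash
python3 -c "
from h import *
print(ctrl.hand_in())"
```

```text
the job is handed in; nothing more can be done
None
```

The gauge was pressed onto the panel over the groove with about 14 N, is back in its hole in the block with the probe pushed in, and the job is handed in; no verdict came back, the arm's readings put the groove at roughly 6 to 8 mm deep, and the other things showed no sign of having moved.

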